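Feed a sample carrier into the reader with the push stick

ROBOT

A 6-joint arm with a two-finger parallel gripper is mounted at the origin on the work surface. World frame = base frame: x ahead of the robot, y to its left, z up, the work surface at z = 0. Lengths are in m, angles in rad, forces in N, time in s.
With the tool pointing down it reaches from about 0.325 to 0.875 m from the base axis. Payload 4.4 kg.
Tool frame: the origin (TCP) lies at the very end of the fingers, on their centre line; the grasp point (between the pads) lies 19 mm behind it (env.grip_point_offset is the distance from the TCP to the grasp point, in m); z points along the fingers, y is the line along which they close (so a half turn about z gives the same grasp; the last joint's range is limited). The gripper opens to 85 mm and grips with 20 to 120 N. Pads are 22 mm wide; open, the fingers measure 114 mm over their backs; the gripper's body (76 mm by 85 mm) begins 54 mm behind the grasp point. The pads swing forward as they close: fully open they stand 13 mm farther back than shut.
Start: joints at [1.135, 0.207, 1.542, -0, 1.393, -0.15], TCP at [0.162, 0.552, 0.231] pointing down, gripper open.
Joint ranges: [-2.73, 2.73], [-0.86, 2.22], [0.23, 2.46], [-1.11, 4.25], [0.08, 2.63], [-2.82, 2.82]. Speed limits (rad/s): [2.79, 2.79, 3.14, 3.14, 3.14, 3.14].

INTERFACE

Orientations are given as a unit quaternion [w, x, y, z].
In Python, from plant import env gives the robot as it stands.
- The arm moves only by the tool arm_command, never from a script. Its argument "rows" is a list of rows, each an object with "slide": the shift along the tool's x, y, z in m, a list of three; "turn": the turn about the tool's z in degrees; "claw": the gripper command: -1 is shut, 1 is fully open, values between are in proportion. A call has 1 to 5 rows; each row shifts and turns the commanded pose from where the row before left it, along the tool's axes as they then stand; what a row does not reach is not made up. A row lasts 1/10 s, in which the tool goes at most 50 mm and 8.59 degrees, less where a joint would pass 70% of its speed; a pose out of reach is approached as far as the arm can. A call with a gripper value outside its range is refused whole. The fingers move at their own pace and stop on an object; "squeeze" is the grip in N (left out, the last holds). Time passes only in rows, so rows that do not move let the fingers close. It gives the time, the measured TCP pose, the force, the opening and the grip force at its end, in the units of the state.
- env.read_state(): the state, without advancing time (a new reading comes with each control period).
- env.read_camera(name): name is "scene" or "top" or "wrist"; returns a dict with "frame" (384x512x3 uint8, red, green, blue), "fovy" (degrees; the focal length in pixels is half the picture's height over the tangent of half this angle, whatever the lens; pixels are square), "cx", "cy" (the principal point, pixels), "world_from_camera" (4x4, takes a point from camera to world coordinates). Camera axes: x right, y down, z forward; pixel columns grow to the right and rows downward; lengths in m; the calibration is good to about 2 mm. A picture is of the moment at which its call begins. There is no depth.
- env.finish_job(): hands the job in; it is judged then, once.
Trained networks look in a picture, given as the dict that the camera call returned (one of the last four; its "shot" number tells which), for a name from the list of things; names that differ only in an ending like _2 or _b are one class to them, and where a whole thing is asked for, a point or a joint stands for the part that bears it (a point fixed in the world has none). Each returns a list of dicts, best first, with "conf" (0 to 1); they miss things now and then, are a little off and sometimes report something else, mostly with a low value. They report only what shows in the picture. A call takes as long as a camera call. They do not tell look-alikes from the thing itself.
- env.recognise(picture, query): "at" ([column, row] in pixels, amid what is visible of it).
- env.spot_point(picture, query): "at" ([column, row] in pixels: a listed point, or the origin of a listed thing).
The state is a dict: "clock": time; "joint_positions": joint angles; "qd": joint speeds; "effort": joint torques, N m; "tool_pos": TCP position; "tool_rot": TCP orientation; "ft_force": force on the tool from outside, world axes, zero at the start; "wrist_torque": the same for the moment, N m; "grip_width": opening from 0.0 (shut) to 1.0 (fully open); "gripper_force": force on a finger pad.
Only numpy, scipy, OpenCV 4.12 (cv2) and the standard library are available. Lean on these libraries where they do the work, as an engineer would, in place of code of your own. Each camera call takes 0.05 s, during which the arm holds its last target. There are 200 camera calls.

TASK

Stand the yellow-capped sample carrier on the loading apron of the reader, in line with the feed channel and before the blue fences, and let go of it. Then take the red push stick and feed the carrier through the channel until it meets the spring pad hidden somewhere in its far part, press it home there for a second, firmly enough to squash the spring but gently, and put the stick back flat on its blue mat. Never force anything, keep the fingers off the carrier once it is between the fences, and leave the other two carriers where they stand.

Things in the scene. Friction and masses are not known exactly. Their poses are not given: they have to be found in the camera images.
- channel: Fixed feed channel of the sample reader. Origin: on the table, under the centre of the channel mouth; x axis = feed direction, z up. Loading apron: flat grey plate 90 mm wide, x = -130 mm to 0, top 6 mm above the table; the channel floor is level with it. Channel x = 0 to 145 mm, 32 mm wide, walls 12 mm thick. Grey reader housing behind it to x = 200 mm, 56 mm high, 70 mm wide.
- load_spot (a point): Set-down point on the apron's top, 85 mm before the mouth, on the middle line.
- mouth (a point): Channel mouth, on the floor at the middle. Before it two blue fences, 18 mm high above the apron, narrow from 62 mm apart (50 mm before the mouth) to 32 mm at the mouth. From here on a clear roof, underside 44 mm and top 47 mm above the table.
- shoe_spot (a point): Middle of the channel, on the floor, 35 mm past the mouth. Here a sprung ramped steel shoe stands 5 mm into the channel from the +y wall: a passing carrier pushes it aside and is dragged by it (about 3 N while beside it, up to 6 N as the nose opens it). The stick passes it freely if kept within 4 mm of the middle line.
- channel_end (a point): End of the channel, on the floor, 145 mm past the mouth. Before it is an orange spring pad; its face lies 30 to 80 mm before this point, not measured: find it by feel. It yields 1 mm per 4 N, up to 13 mm. It registers a carrier held on it with over 6 N for 0.4 s and is damaged above 16 N: a steady 12 N on the stick is right. Let off slowly, the carrier stays by the pad.
- carrier_yellow: Sample carrier with yellow cap and band: white block 44 mm long (its x axis), 28 mm wide (y), 24 mm high, corners rounded to 6 mm, and a 22 mm round cap 8 mm high on top (32 mm in all); both ends are alike. Origin: centre of its underside. 90 g, more or less. It starts standing on a 3 mm grey mat among the other carriers.
- carrier_red: The same carrier with red cap; origin at the centre of its underside. To be left alone.
- carrier_blue: The same carrier with blue cap; origin at the centre of its underside. To be left alone.
- stick: Red push stick, 200 mm long, about 110 g. Origin: centre of the handle's underside; x axis points along the stick to its tip, z up. Handle: block 60 mm long (x = -30 to 30 mm), 18 mm wide, 45 mm high. In front of it a bar 14 mm wide, 16 mm high, its underside flush with the handle's, out to the flat black tip at x = 170 mm. Starts lying on its mat.
- stick_tip (a point): Centre of the push stick's flat tip face, 170 mm along x from the stick's origin and 8 mm above its underside.
- stick_mat: Fixed blue mat of the push stick, 270 mm long (its x axis), 60 mm wide, 3 mm thick. Origin: centre of its underside. The stick belongs along it with its handle centre 75 mm from the mat's centre towards the mat's -x end, tip to +x.
Mind the look-alikes: they are no part of the job. There is more than one size of the stick; the job needs the largest.

How it is judged:
By the outcome, as a careful person would: the job done as asked, in the order asked, and still so for the second after the job is handed in, with the robot touching nothing.
It also fails if it takes over 72 s, if anything falls off the work surface, if the arm or the gripper's body presses on something with over 40 N, if the wrist force passes 120 N, or if a joint passes its speed limit or range.

## Working session

There is one attempt and no reset: what is moved stays moved. The work goes in short steps, Python scripts to look and compute and a tool call to move; the robot and the scene stay as the last step left them, time stands still between calls to the robot, and variables do not carry over. Pictures are saved under pics/ and viewed, at most 13 in all, crops included, and the job is handed in when it is done.

Besides the shell and the picture viewer there is one more tool, called by a JSON object that holds its "op" and its "data". arm_command: Moves the arm, as the interface text tells. Its arguments: {"type":"object","properties":{"rows":{"type":"array"},"squeeze":{"type":"number"}},"required":["rows"]}

```bash
mkdir -p pics; ls
cat > h.py <<'E'
import numpy as np,cv2
from plant import env
def ray(p,uv):
    f=p["frame"].shape[0]/2/np.tan(np.radians(p["fovy"])/2)
    d=np.array([(uv[0]-p["cx"])/f,(uv[1]-p["cy"])/f,1.]);T=np.array(p["world_from_camera"])
    return T[:3,3],T[:3,:3]@d
def at(p,uv,z):
    o,d=ray(p,uv);return o+d*(z-o[2])/d[2]
def proj(p,X):
    f=p["frame"].shape[0]/2/np.tan(np.radians(p["fovy"])/2)
    T=np.array(p["world_from_camera"]);c=T[:3,:3].T@(np.array(X)-T[:3,3]);return np.array([p["cx"]+f*c[0]/c[2],p["cy"]+f*c[1]/c[2]])
def save(n,im):cv2.imwrite("pics/"+n+".png",im[:,:,::-1])
E
python3 - <<'E'
from h import *
np.set_printoptions(precision=4,suppress=True)
Z=dict(load_spot=.006,mouth=.006,shoe_spot=.006,channel_end=.006,carrier_yellow=.003,carrier_red=.003,carrier_blue=.003,stick=.003,stick_tip=.011,stick_mat=0,channel=0)
ims=[]
for c in("top","scene"):
    p=env.read_camera(c);ims.append(p["frame"]);print(c,p["fovy"],np.array(p["world_from_camera"])[:3,3])
    for q,z in Z.items():
        for r in env.spot_point(p,q)[:4]:
            if r["conf"]>.15:print(q,round(r["conf"],2),np.round(r["at"],1),at(p,r["at"],z)[:2])
save("top",cv2.resize(ims[0],(800,600)));save("scene",cv2.resize(ims[1],(800,600)))
print(env.read_state())
E
```

```text
pics
top 50.289885080938575 [ 0.279  -0.026   1.2063]
load_spot 0.71 [287.2 171. ] [ 0.4816 -0.0729]
mouth 0.81 [254.9 164.3] [0.5012 0.0232]
shoe_spot 0.8 [246.7 164.7] [0.4999 0.0477]
shoe_spot 0.65 [209.4 159.2] [0.516  0.1595]
channel_end 0.91 [209.  160.3] [0.5126 0.1606]
carrier_yellow 0.49 [210.6 113.2] [0.6585 0.1598]
carrier_yellow 0.24 [256.8 168.2] [0.49   0.0176]
carrier_red 0.73 [187.9 113.7] [0.6567 0.2289]
carrier_blue 0.61 [231.3 114.7] [0.654  0.0967]
stick 0.69 [297.6 236.2] [ 0.2894 -0.1038]
stick 0.63 [362.2 298.4] [ 0.1139 -0.2884]
stick 0.55 [340.2 124.2] [ 0.6256 -0.2321]
stick_tip 0.94 [283.7 108.7] [ 0.6706 -0.0618]
stick_tip 0.56 [382.6 260. ] [ 0.2234 -0.347 ]
stick_tip 0.54 [333.9 214.6] [ 0.3528 -0.209 ]
stick_mat 0.65 [314.7 122.1] [ 0.6327 -0.1559]
channel 0.85 [258.4 169. ] [0.4881 0.0129]
scene 52.53424757129206 [ 0.7203 -0.4009  0.8267]
load_spot 0.88 [262.5 227.3] [ 0.4753 -0.067 ]
mouth 0.72 [291.9 208.1] [0.4974 0.0189]
mouth 0.53 [270.4 325.7] [ 0.6294 -0.2318]
shoe_spot 0.81 [300.3 200.5] [0.5004 0.0493]
channel_end 0.6 [328.9 175.3] [0.5123 0.1
[... 367 characters left out ...]
2834 -0.1017]
stick_tip 0.87 [328.6 273.8] [ 0.6591 -0.0648]
stick_tip 0.77 [183.4 242.1] [ 0.3614 -0.2144]
stick_tip 0.65 [101.4 245.8] [ 0.2244 -0.3406]
channel 0.75 [288.9 211.2] [0.4953 0.0104]
{'clock': 1.2, 'joint_positions': array([ 1.1345,  0.2066,  1.5415,  0.    ,  1.3935, -0.1505]), 'qd': array([-0.0005, -0.0011, -0.0002,  0.001 , -0.0012, -0.0001]), 'effort': array([  0.0003, -38.3051, -29.1969,  -0.0002,   0.0009,  -0.    ]), 'tool_pos': array([0.1621, 0.5517, 0.2313]), 'tool_rot': array([-0.    ,  0.1424,  0.9898,  0.    ]), 'ft_force': array([-0.7112, -0.3391,  0.6725]), 'wrist_torque': array([-0.0261, -0.0602,  0.016 ]), 'gripper_force': 0.0, 'grip_width': 1.0024448253021392}
```

View pics/top.png

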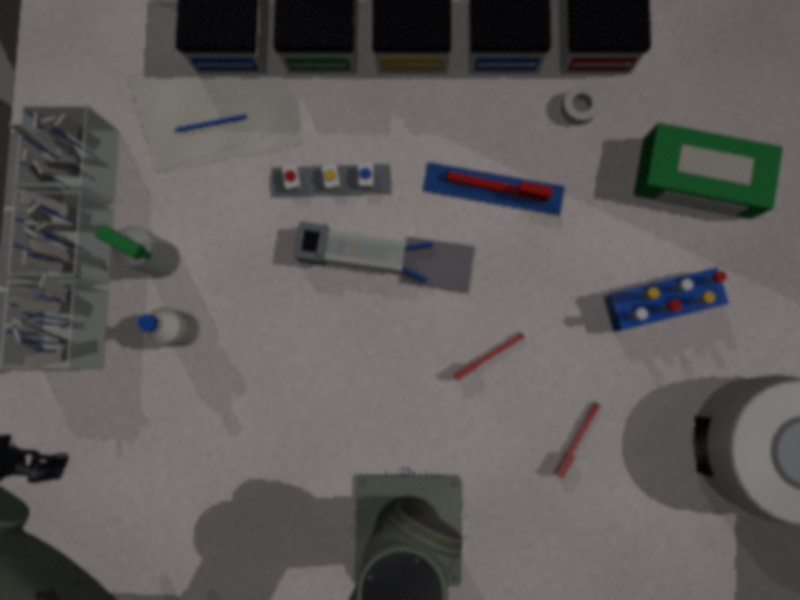

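View pics/scene.png

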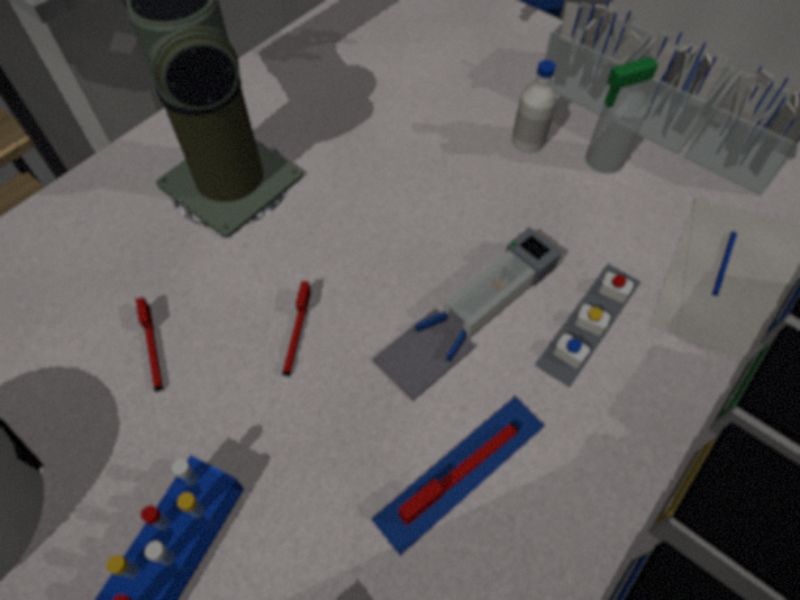

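The stick candidates in the top view (800-px scale) are (500,185) on the blue mat, (489,356) and (578,440). Origin to tip measures 169 mm, 125 mm and 122 mm, so the one on the mat is the largest and fits. The middle carrier, at (330,176), has the yellow cap.

Next I check the tall bottle near the route and work out the first move.

```bash
cat >> h.py <<'E'
from scipy.spatial.transform import Rotation as Rn
def Rt():
    s=env.read_state();q=s["tool_rot"];return np.array(s["tool_pos"]),Rn.from_quat([q[1],q[2],q[3],q[0]]).as_matrix()
def plan(X,ydir=None):
    p,R=Rt();t=0
    if ydir is not None:  # angle (deg) of line along which fingers close
        a=np.degrees(np.arctan2(R[1,1],R[0,1]));d=(ydir-a+90)%180-90;t=-d
        R=R@Rn.from_euler('z',t,degrees=True).as_matrix()
    sl=R.T@(np.array(X)-p)
    print("turn %.1f then slide"%t,np.round(sl,4)," pos",np.round(p,4),"ydir %.2f"%np.degrees(np.arctan2(R[1,1],R[0,1])),"j6 %.2f"%env.read_state()["joint_positions"][5])
def tri(obs):
    A=np.zeros((3,3));b=np.zeros(3)
    for p,uv in obs:
        o,d=ray(p,uv);d=d/np.linalg.norm(d);M=np.eye(3)-np.outer(d,d);A+=M;b+=M@o
    return np.linalg.solve(A,b)
E
python3 - <<'E'
from h import *
np.set_printoptions(precision=4,suppress=True)
t=env.read_camera("top");s=env.read_camera("scene")
k=.64
print("spray",tri([(t,(115*k,240*k)),(s,(632*k,72*k))]),"bottle",tri([(t,(148*k,323*k)),(s,(546*k,68*k))]))
print("box far row",at(t,(410*k,70*k),0))
plan([.60,.10,.30],0)
p,R=Rt();print(R)
save("stickcrop",cv2.resize(t["frame"][95:145,262:372],(792,360),interpolation=cv2.INTER_CUBIC))
E
```

```text
spray [0.4888 0.4739 0.1959] bottle [0.3599 0.4281 0.1662]
box far row [0.8782 0.0045 0.    ]
turn 73.6 then slide [-0.4517  0.4379 -0.0687]  pos [0.1621 0.5517 0.2313] ydir 0.00 j6 -0.15
[[-0.9594  0.2819 -0.    ]
 [ 0.2819  0.9594  0.    ]
 [ 0.      0.     -1.    ]]
```

View pics/stickcrop.png

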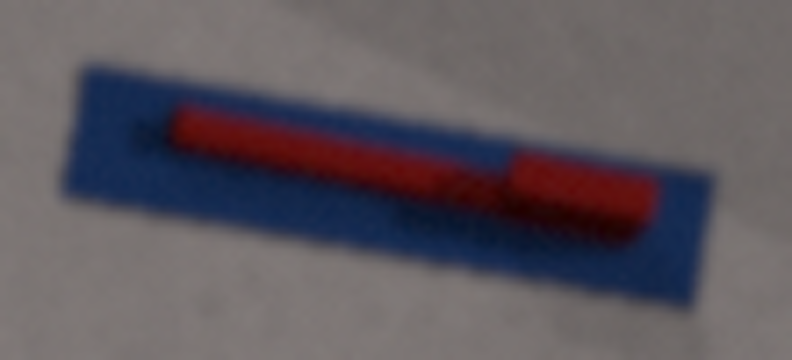

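The crop shows the mat's stick with its black tip at left (160,130) and its tall handle at right (585,190), so it is the full-size one. Now I move over the carriers at 0.30 m, clear of the bottles, which are at most 0.20 m tall.

{"op": "arm_command", "data": {"rows": [{"slide": [0,0,-0.04],"turn": 0,"claw": 1},{"slide": [-0.035,-0.02,-0.03],"turn": 0,"claw": 1},{"slide": [-0.035,-0.02,0],"turn": 0,"claw": 1},{"slide": [-0.035,-0.02,0],"turn": 0,"claw": 1},{"slide": [-0.035,-0.02,0],"turn": 0,"claw": 1}]}}

```text
clock: 1.8
tool_pos: [0.2746, 0.4346, 0.3017]
tool_rot: [0.0, 0.142, 0.99, 0.001]
ft_force: [0.5, 0.2, -0.2]
grip_width: 0.999
gripper_force: 0.0
```

{"op": "arm_command", "data": {"rows": [{"slide": [-0.035,-0.02,0],"turn": 0,"claw": 1},{"slide": [-0.035,-0.02,0],"turn": 0,"claw": 1},{"slide": [-0.035,-0.02,0],"turn": 0,"claw": 1},{"slide": [-0.035,-0.02,0],"turn": 0,"claw": 1},{"slide": [-0.035,-0.02,0],"turn": 0,"claw": 1}]}}

```text
clock: 2.3
tool_pos: [0.4144, 0.289, 0.3013]
tool_rot: [0.0, 0.142, 0.99, 0.0]
ft_force: [0.3, 0.2, 0.3]
grip_width: 1.001
gripper_force: 0.0
```

{"op": "arm_command", "data": {"rows": [{"slide": [-0.035,-0.02,0],"turn": 0,"claw": 1},{"slide": [-0.035,-0.02,0],"turn": 0,"claw": 1},{"slide": [-0.035,-0.02,0],"turn": 0,"claw": 1},{"slide": [-0.035,-0.02,0],"turn": 0,"claw": 1},{"slide": [-0.035,-0.02,0],"turn": 0,"claw": 1}]}}

```text
clock: 2.8
tool_pos: [0.5541, 0.1437, 0.3012]
tool_rot: [0.0, 0.143, 0.99, 0.0]
ft_force: [1.0, 0.8, -0.7]
grip_width: 0.999
gripper_force: 0.0
```

{"op": "arm_command", "data": {"rows": [{"slide": [-0.02,-0.01,0],"turn": 0,"claw": 1},{"slide": [0,0,0],"turn": 0,"claw": 1},{"slide": [0,0,0],"turn": 0,"claw": 1}]}}

```text
clock: 3.1
tool_pos: [0.5694, 0.1297, 0.3008]
tool_rot: [-0.001, 0.143, 0.99, 0.0]
ft_force: [-0.3, 0.5, 0.1]
grip_width: 0.997
gripper_force: 0.0
```

```bash
cat > look.py <<'E'
from h import *
import sys
np.set_printoptions(precision=4,suppress=True)
Z=dict(load_spot=.006,mouth=.006,shoe_spot=.006,channel_end=.006,carrier_yellow=.003,carrier_red=.003,carrier_blue=.003,stick=.003,stick_tip=.011,stick_mat=0,channel=0)
p=env.read_camera("wrist");pos,R=Rt();print(env.read_state()["clock"],pos,"ydir",np.degrees(np.arctan2(R[1,1],R[0,1])),"cam",np.array(p["world_from_camera"])[:3,3])
for q in (sys.argv[2].split(",") if len(sys.argv)>2 else Z):
    for r in env.spot_point(p,q)[:3]:
        if r["conf"]>.2:print(q,round(r["conf"],2),np.round(r["at"],1),at(p,r["at"],Z[q])[:2])
save(sys.argv[1],cv2.resize(p["frame"],(800,600)))
np.save("last.npy",p,allow_pickle=True)
E
python3 look.py w1
```

```text
3.15 [0.569  0.1303 0.301 ] ydir 73.64070414016035 cam [0.507  0.1484 0.4446]
load_spot 0.78 [ 95.6 129.8] [ 0.4865 -0.0702]
load_spot 0.42 [ 33.8 251.4] [ 0.6261 -0.2313]
mouth 0.95 [156.5 122.6] [0.5007 0.0118]
mouth 0.52 [ 81.9 244.6] [ 0.6362 -0.158 ]
carrier_yellow 0.89 [289.3 197.8] [0.6538 0.1552]
carrier_red 0.93 [341.3 182.2] [0.6522 0.2316]
carrier_blue 0.74 [245.5 213.8] [0.6593 0.088 ]
stick 0.67 [ 32.7 249. ] [ 0.6229 -0.2337]
stick_tip 0.61 [158.4 122.8] [0.5017 0.0157]
stick_mat 0.7 [ 81.4 243.4] [ 0.6359 -0.1621]
```

View pics/w1.png

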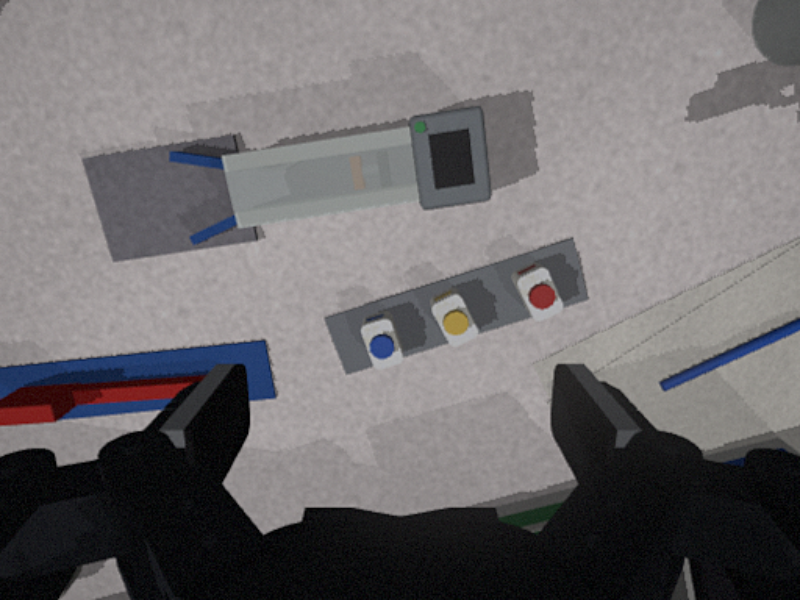

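The wrist view shows the channel mouth at (230,190) and the apron at left. The orange pad is visible through the roof at (357,170). The yellow carrier is at (455,320) between blue (381,347) and red (541,296). Next I measure the cap, the block's axis and the channel's roof corners.

Run:
```python
from h import *
np.set_printoptions(precision=4,suppress=True)
p=np.load("last.npy",allow_pickle=True).item();k=.64
for n,c,z in(("roof mouth a",(222,155),.047),("mouth b",(237,227),.047),("roof end a",(412,127),.047),("end b",(420,208),.047),("hous",(410,115),.056),("hous",(485,107),.056),("hous",(490,200),.056),("hous",(424,208),.056),("apron",(83,158),.006),("apron",(113,262),.006),("pad top",(352,155),.03),("pad",(357,187),.03)):
    print(n,at(p,np.array(c)*k,z)[:2])
f=p["frame"];hsv=cv2.cvtColor(f,cv2.COLOR_RGB2HSV)
y=cv2.inRange(hsv,(15,90,90),(35,255,255));w=cv2.inRange(hsv,(0,0,165),(180,50,255))
x0,y0=250,170
for nm,m in(("yellow",y),("white|yel",w|y)):
    m=m[170:235,265:318];n,l,st,ce=cv2.connectedComponentsWithStats(m)
    i=1+np.argmax(st[1:,4]);c=ce[i]+[265,170];print(nm,st[i],c,at(p,c,.035 if nm=="yellow" else .027))
    pts=np.argwhere(l==i)[:,::-1]+[265,170]
    P=np.array([at(p,q,.027)[:2] for q in pts]);r=cv2.minAreaRect((P*1000).astype(np.float32));print(r,cv2.boxPoints(r))
```

```text
roof mouth a [0.4707 0.0179]
mouth b [0.5255 0.0089]
roof end a [0.4921 0.1624]
end b [0.552  0.1517]
hous [0.484 0.163]
hous [0.4941 0.2169]
hous [0.5602 0.2044]
hous [0.5518 0.1546]
apron [ 0.4362 -0.1087]
apron [ 0.5254 -0.1223]
pad top [0.4984 0.1114]
pad [0.5233 0.1077]
yellow [ 19  29  16  15 190] [291.4158 206.2421] [0.6554 0.1544 0.035 ]
((658.0498657226562, 154.6784210205078), (20.482681274414062, 20.23314666748047), 74.88628387451172) [[645.6129 147.4291]
 [665.1462 142.1536]
 [670.4868 161.9278]
 [650.9535 167.2033]]
white|yel [  0  19  53  46 865] [290.2659 214.1064] [0.6688 0.1501 0.027 ]
((673.6404418945312, 152.39801025390625), (61.90774154663086, 73.5340347290039), 54.13859939575195) [[625.7095 148.851 ]
 [685.3041 105.7728]
 [721.5714 155.9451]
 [661.9767 199.0233]]
```

```bash
python3 -c "
from h import *
plan([.645,.1545,.14],90)"
```

```text
turn -16.4 then slide [-0.0755  0.0245  0.1612]  pos [0.5695 0.13   0.3012] ydir 90.00 j6 -1.21
```

{"op": "arm_command", "data": {"rows": [{"slide": [0,0,0],"turn": -8.2,"claw": 0.2},{"slide": [0,0,0],"turn": -8.2,"claw": 0.2},{"slide": [-0.025,0.008,0.03],"turn": 0,"claw": 0.2},{"slide": [-0.025,0.008,0.04],"turn": 0,"claw": 0.2},{"slide": [-0.0255,0.0085,0.04],"turn": 0,"claw": 0.2}]}}

```text
clock: 4.2
tool_pos: [0.6466, 0.1546, 0.1911]
tool_rot: [0.001, -0.0, 1.0, 0.0]
ft_force: [0.6, 0.6, 0.4]
grip_width: 0.602
gripper_force: 0.0
```

{"op": "arm_command", "data": {"rows": [{"slide": [0,0,0.04],"turn": 0,"claw": 0.2},{"slide": [0,0,0.01],"turn": 0,"claw": 0.2},{"slide": [0,0,0],"turn": 0,"claw": 0.2},{"slide": [0,0,0],"turn": 0,"claw": 0.2}]}}

```text
clock: 4.6
tool_pos: [0.6462, 0.1544, 0.1435]
tool_rot: [0.002, -0.0, 1.0, 0.0]
ft_force: [0.1, -0.6, 0.7]
grip_width: 0.599
gripper_force: 0.0
```

```bash
python3 look.py w2 carrier_yellow,carrier_red,carrier_blue
```

```text
4.65 [0.6469 0.1544 0.1446] ydir 90.02206311061816 cam [0.5806 0.1545 0.287 ]
carrier_yellow 0.62 [256.9 179.6] [0.6539 0.1556]
carrier_red 0.9 [342.3 180.9] [0.6551 0.2332]
carrier_blue 0.87 [181.  183.2] [0.6573 0.0864]
```

View pics/w2.png

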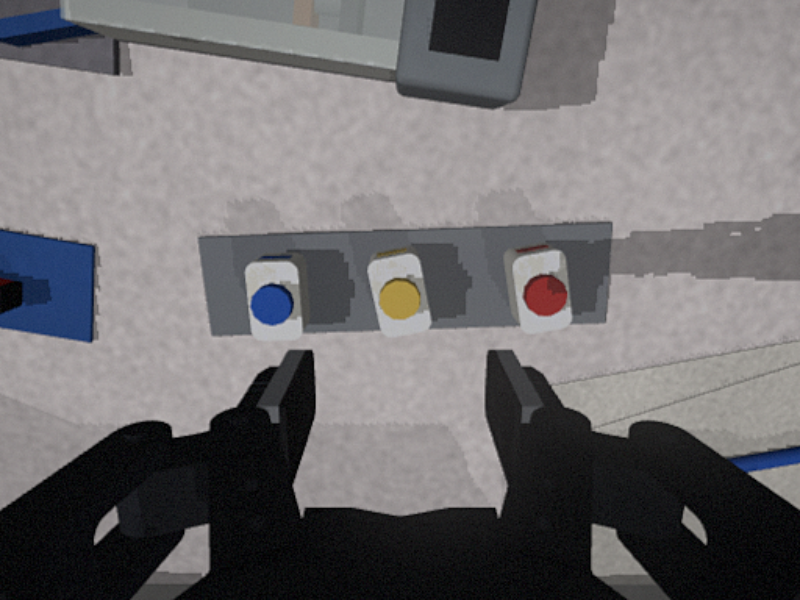

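Yellow carrier close up: cap at (399,299), side edges (370,265)-(379,330) and (421,255)-(430,322), turned slightly. Blue (272,303) and red (545,295) are clear of it.

Run:
```python
from h import *
np.set_printoptions(precision=4,suppress=True)
p=np.load("last.npy",allow_pickle=True).item();k=.64
A=lambda u,v,z:at(p,np.array((u,v))*k,z)[:2]
an=lambda a,b:np.degrees(np.arctan2(*(b-a)[::-1]))
print("axis",an(A(370,265,.027),A(379,330,.027)),an(A(421,257,.027),A(430,322,.027)),"width",A(400,295,.027),A(374,298,.027),A(426,292,.027))
print("cap",A(399.5,298.5,.035))
print("chan edge",an(A(62,22,.047),A(397,80,.047)))
print("mat edge",an(A(200,237,.003),A(612,222,.003)),an(A(212,335,.003),A(606,323,.003)))
f=p["frame"];hsv=cv2.cvtColor(f,cv2.COLOR_RGB2HSV)
# carrier top: bright low-sat, crop
m=(cv2.inRange(hsv,(0,0,150),(180,45,255))|cv2.inRange(hsv,(15,90,90),(35,255,255)))[158:216,232:279]
n,l,st,ce=cv2.connectedComponentsWithStats(m);i=1+np.argmax(st[1:,4]);print(st[i])
P=np.array([at(p,q[::-1]+[232,158],.027)[:2]*1000 for q in np.argwhere(l==i)]).astype(np.float32)
print(cv2.minAreaRect(P))
plan([.655,.1545,.012],98)
```

```text
axis 6.862316558891442 8.394459038983666 width [0.6557 0.1547] [0.6573 0.1408] [0.654  0.1686]
cap [0.6552 0.1544]
chan edge 80.86972361704474
mat edge 92.13044135718872 91.88313577371038
[   0    5   47   53 1606]
((656.3338012695312, 153.8658447265625), (45.37809753417969, 39.41426467895508), 0.03296460211277008)
turn -8.0 then slide [-0.0076 -0.0011  0.1324]  pos [0.6466 0.1545 0.1444] ydir 98.00 j6 -1.47
```

{"op": "arm_command", "data": {"squeeze": 25, "rows": [{"slide": [0,0,0],"turn": -7.6,"claw": 0.2},{"slide": [-0.009,-0.001,0.04],"turn": 0,"claw": 0.2},{"slide": [0,0,0.04],"turn": 0,"claw": 0.2},{"slide": [0,0,0.035],"turn": 0,"claw": 0.2},{"slide": [0,0,0.015],"turn": 0,"claw": 0.2}]}}

```text
clock: 5.3
tool_pos: [0.6518, 0.1542, 0.0083]
tool_rot: [-0.002, -0.066, 0.998, -0.0]
ft_force: [-0.3, -0.5, -1.1]
grip_width: 0.603
gripper_force: 0.0
```

{"op": "arm_command", "data": {"rows": [{"slide": [0,0,0.005],"turn": 0,"claw": 0.2},{"slide": [0,0,0],"turn": 0,"claw": 0.2},{"slide": [0,0,0],"turn": 0,"claw": -0.6},{"slide": [0,0,0],"turn": 0,"claw": -0.6},{"slide": [0,0,0],"turn": 0,"claw": -0.6}]}}

```text
clock: 5.8
tool_pos: [0.6564, 0.1548, 0.0091]
tool_rot: [0.003, -0.067, 0.998, 0.0]
ft_force: [-0.4, -0.3, 5.9]
grip_width: 0.328
gripper_force: 24.9
```

{"op": "arm_command", "data": {"rows": [{"slide": [0,0,0],"turn": 0,"claw": -0.6},{"slide": [0,0,0],"turn": 0,"claw": -0.6},{"slide": [0,0,0],"turn": 0,"claw": -0.6}]}}

```text
clock: 6.1
tool_pos: [0.6564, 0.1548, 0.0091]
tool_rot: [0.003, -0.067, 0.998, 0.0]
ft_force: [-0.0, -0.6, 7.1]
grip_width: 0.328
gripper_force: 24.9
```

Grasped: the opening reads 27.9 mm, which matches the 28 mm width. Next I lift and turn by +106.6° so the carrier's axis lines up with the channel at about 81°.

{"op": "arm_command", "data": {"rows": [{"slide": [0,0,-0.02],"turn": 0,"claw": -0.6},{"slide": [0,0,-0.04],"turn": 0,"claw": -0.6},{"slide": [0,0,-0.04],"turn": 8.2,"claw": -0.6},{"slide": [0,0,0],"turn": 8.2,"claw": -0.6},{"slide": [0,0,0],"turn": 8.2,"claw": -0.6}]}}

```text
clock: 6.6
tool_pos: [0.6557, 0.1547, 0.1092]
tool_rot: [0.002, 0.15, 0.989, 0.001]
ft_force: [-0.2, 1.0, -1.9]
grip_width: 0.327
gripper_force: 24.2
```

{"op": "arm_command", "data": {"rows": [{"slide": [0,0,0],"turn": 8.2,"claw": -0.6},{"slide": [0,0,0],"turn": 8.2,"claw": -0.6},{"slide": [0,0,0],"turn": 8.2,"claw": -0.6},{"slide": [0,0,0],"turn": 8.2,"claw": -0.6},{"slide": [0,0,0],"turn": 8.2,"claw": -0.6}]}}

```text
clock: 7.1
tool_pos: [0.6537, 0.1545, 0.1061]
tool_rot: [-0.0, 0.487, 0.873, -0.0]
ft_force: [0.0, 1.1, -1.6]
grip_width: 0.324
gripper_force: 24.2
```

{"op": "arm_command", "data": {"rows": [{"slide": [0,0,0],"turn": 8.2,"claw": -0.6},{"slide": [0,0,0],"turn": 8.2,"claw": -0.6},{"slide": [0,0,0],"turn": 8.2,"claw": -0.6},{"slide": [0,0,0],"turn": 8.2,"claw": -0.6},{"slide": [0,0,0],"turn": 8.2,"claw": -0.6}]}}

```text
clock: 7.6
tool_pos: [0.6537, 0.1545, 0.1061]
tool_rot: [-0.0, 0.762, 0.647, -0.0]
ft_force: [-0.2, -0.9, -0.9]
grip_width: 0.327
gripper_force: 24.2
```

```bash
python3 -c "
from h import *
plan([.484,-.072,.11],-9)"
```

```text
turn -0.3 then slide [-0.2503 -0.1322 -0.0038]  pos [0.6537 0.1545 0.1061] ydir -9.00 j6 0.27
```

{"op": "arm_command", "data": {"rows": [{"slide": [-0.031,-0.0165,0],"turn": 0,"claw": -0.6},{"slide": [-0.031,-0.0165,0],"turn": 0,"claw": -0.6},{"slide": [-0.031,-0.0165,0],"turn": 0,"claw": -0.6},{"slide": [-0.031,-0.0165,0],"turn": 0,"claw": -0.6},{"slide": [-0.031,-0.0165,0],"turn": 0,"claw": -0.6}]}}

```text
clock: 8.1
tool_pos: [0.5472, 0.0134, 0.1063]
tool_rot: [0.0, 0.76, 0.65, -0.0]
ft_force: [0.0, 0.0, -0.6]
grip_width: 0.329
gripper_force: 24.3
```

{"op": "arm_command", "data": {"rows": [{"slide": [-0.031,-0.0165,0],"turn": 0,"claw": -0.6},{"slide": [-0.031,-0.0165,0],"turn": 0,"claw": -0.6},{"slide": [-0.031,-0.0165,0],"turn": 0,"claw": -0.6},{"slide": [0,0,0],"turn": 0,"claw": -0.6},{"slide": [0,0,0],"turn": 0,"claw": -0.6}]}}

```text
clock: 8.6
tool_pos: [0.4848, -0.0702, 0.1064]
tool_rot: [0.0, 0.761, 0.649, 0.0]
ft_force: [0.2, 0.7, -0.8]
grip_width: 0.326
gripper_force: 24.3
```

```bash
python3 look.py w3 load_spot,mouth,shoe_spot,channel_end,channel,carrier_yellow
```

```text
8.65 [ 0.4854 -0.0698  0.1065] ydir -9.013995332863425 cam [ 0.4957 -0.0052  0.2502]
mouth 0.93 [257.1  71.5] [0.4996 0.0121]
mouth 0.69 [259.1 184. ] [ 0.4881 -0.0705]
channel 0.85 [254.4  73.2] [0.4976 0.0117]
carrier_yellow 0.6 [257.1 230.8] [ 0.4802 -0.1105]
```

View pics/w3.png

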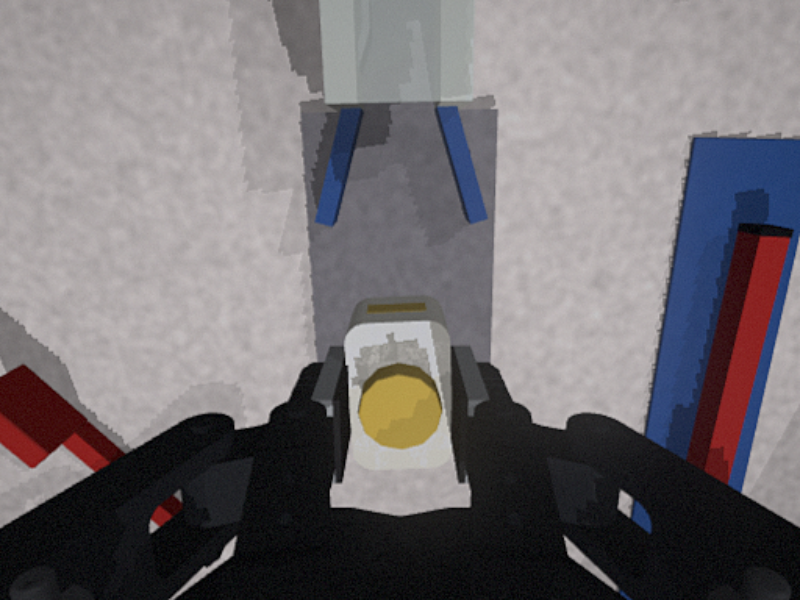

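The view shows the held carrier in line with the channel: cap at (400,405), fences at (340,165) and (462,165), roof edge at row 103. Now I fit the centre line from the apron edges.

Run:
```python
from h import *
np.set_printoptions(precision=4,suppress=True)
p=np.load("last.npy",allow_pickle=True).item();k=.64
A=lambda u,v,z:at(p,np.array((u,v))*k,z)[:2]
an=lambda a,b:np.degrees(np.arctan2(*(b-a)[::-1]))
L=A(315,320,.006),A(303,108,.006);r=A(492,350,.006),A(497,110,.006)
print(L,r,an(*L),an(*r),"roof",A(323,104,.047),A(473,101,.047),an(A(323,104,.047),A(473,101,.047)))
print("fence inner",A(338,224,.024),A(466,220,.024),A(361,110,.024),A(438,108,.024))
for t in(80,81,82):
    d=np.array([np.cos(np.radians(t)),np.sin(np.radians(t))]);n=np.array([-d[1],d[0]])
    print(t,[round(float(n@x)*1000,1) for x in(L[0],L[1],r[0],r[1],A(323,104,.047),A(473,101,.047),A(338,224,.024),A(466,220,.024))],"tcp",n@Rt()[0][:2]*1000,"mouth s",[round(float(d@x)*1000,1) for x in(L[1],r[1],A(323,104,.047),A(473,101,.047))],"tcp s",d@Rt()[0][:2]*1000)
```

```text
(array([ 0.4402, -0.0802]), array([0.4553, 0.0208])) (array([ 0.5275, -0.1108]), array([0.5428, 0.0059])) 81.50506198589797 82.53864898628845 roof [0.4699 0.0166] [0.5262 0.0087] -7.988557177885279
fence inner [ 0.4636 -0.0318] [ 0.5206 -0.0391] [0.4824 0.0142] [0.5147 0.0099]
80 [-447.5, -444.8, -538.7, -533.5, -459.8, -516.7, -462.1, -519.4] tcp -490.0342519064034 mouth s [99.5, 100.1, 98.0, 100.0] tcp s 16.1704806568726
81 [-447.3, -446.4, -538.4, -535.2, -461.5, -518.4, -462.9, -520.3] tcp -490.24183111701393 mouth s [91.8, 90.8, 89.9, 90.9] tcp s 7.615740881884334
82 [-447.1, -448.0, -537.8, -536.7, -463.0, -519.9, -463.5, -520.9] tcp -490.3000779167868 mouth s [84.0, 81.4, 81.9, 81.9] tcp s -0.9413187215518946
```

{"op": "arm_command", "data": {"rows": [{"slide": [0,0,0],"turn": -0.8,"claw": -0.6},{"slide": [-0.0015,-0.002,0.03],"turn": 0,"claw": -0.6},{"slide": [0,0,0.035],"turn": 0,"claw": -0.6},{"slide": [0,0,0.024],"turn": 0,"claw": -0.6},{"slide": [0,0,0],"turn": 0,"claw": -0.6}]}}

```text
clock: 9.45
tool_pos: [0.4797, -0.0698, 0.014]
tool_rot: [-0.003, 0.755, 0.655, -0.002]
ft_force: [-0.8, 0.7, -0.6]
grip_width: 0.329
gripper_force: 24.3
```

{"op": "arm_command", "data": {"rows": [{"slide": [0,0,0.002],"turn": 0,"claw": -0.6},{"slide": [0,0,0],"turn": 0,"claw": -0.6},{"slide": [0,0,0],"turn": 0,"claw": -0.6}]}}

```text
clock: 9.75
tool_pos: [0.4842, -0.0715, 0.0166]
tool_rot: [0.001, 0.756, 0.655, 0.001]
ft_force: [-0.1, -0.1, -1.4]
grip_width: 0.325
gripper_force: 24.3
```

```bash
python3 -c "
from h import *
plan([.4869,-.0715,.0121],-8.2)"
```

```text
turn 0.0 then slide [0.0003 0.0027 0.0045]  pos [ 0.4842 -0.0715  0.0166] ydir -8.20 j6 -0.18
```

{"op": "arm_command", "data": {"rows": [{"slide": [0,0.003,0.002],"turn": 0,"claw": -0.6},{"slide": [0,0,0.001],"turn": 0,"claw": -0.6},{"slide": [0,0,0],"turn": 0,"claw": -0.6}]}}

```text
clock: 10.05
tool_pos: [0.486, -0.0715, 0.0123]
tool_rot: [0.0, 0.756, 0.655, 0.0]
ft_force: [-1.1, -0.0, -0.7]
grip_width: 0.326
gripper_force: 24.3
```

{"op": "arm_command", "data": {"rows": [{"slide": [0,0,0.001],"turn": 0,"claw": -0.6},{"slide": [0,0,0],"turn": 0,"claw": -0.6},{"slide": [0,0,0],"turn": 0,"claw": -0.6}]}}

```text
clock: 10.35
tool_pos: [0.486, -0.0715, 0.012]
tool_rot: [0.0, 0.756, 0.655, 0.0]
ft_force: [-3.0, -0.1, 5.4]
grip_width: 0.325
gripper_force: 24.9
```

{"op": "arm_command", "data": {"rows": [{"slide": [0,0,0.001],"turn": 0,"claw": -0.6},{"slide": [0,0,0],"turn": 0,"claw": -0.6},{"slide": [0,0,0],"turn": 0,"claw": -0.6}]}}

```text
clock: 10.65
tool_pos: [0.4861, -0.0716, 0.0119]
tool_rot: [0.0, 0.756, 0.655, -0.0]
ft_force: [-5.0, 1.5, 12.0]
grip_width: 0.325
gripper_force: 23.7
```

Contact. I ease off 1 mm, release and rise.

{"op": "arm_command", "data": {"rows": [{"slide": [0,0,-0.0015],"turn": 0,"claw": -0.6},{"slide": [0,0,0],"turn": 0,"claw": -0.2},{"slide": [0,0,0],"turn": 0,"claw": 0.2},{"slide": [0,0,0],"turn": 0,"claw": 0.4},{"slide": [0,0,0],"turn": 0,"claw": 0.4}]}}

```text
clock: 11.15
tool_pos: [0.4857, -0.0714, 0.0114]
tool_rot: [-0.0, 0.756, 0.655, -0.0]
ft_force: [-0.1, -0.7, 0.2]
grip_width: 0.699
gripper_force: 0.0
```

{"op": "arm_command", "data": {"rows": [{"slide": [0,0,-0.01],"turn": 0,"claw": 0.4},{"slide": [0,0,-0.03],"turn": 0,"claw": 0.4},{"slide": [0,0,-0.04],"turn": 0,"claw": 0.4},{"slide": [-0.03,0,-0.05],"turn": 0,"claw": 0.4},{"slide": [-0.04,0,-0.05],"turn": 0,"claw": 0.4}]}}

```text
clock: 11.65
tool_pos: [0.4778, -0.1275, 0.1762]
tool_rot: [0.001, 0.755, 0.656, 0.0]
ft_force: [0.7, -1.1, 0.1]
grip_width: 0.699
gripper_force: 0.0
```

{"op": "arm_command", "data": {"rows": [{"slide": [0,0,0],"turn": 0,"claw": 0.4},{"slide": [0,0,0],"turn": 0,"claw": 0.4}]}}

```text
clock: 11.85
tool_pos: [0.4784, -0.1287, 0.1753]
tool_rot: [0.002, 0.756, 0.654, 0.001]
ft_force: [-1.2, 0.2, -1.2]
grip_width: 0.703
gripper_force: 0.0
```

```bash
python3 look.py w4
```

```text
11.9 [ 0.4772 -0.1276  0.1735] ydir -8.214288600859142 cam [ 0.488  -0.0633  0.319 ]
load_spot 0.34 [253.6   6.5] [0.4981 0.0122]
mouth 0.65 [254.1   7.4] [0.4985 0.0114]
carrier_yellow 0.62 [256.2 105.2] [ 0.4884 -0.0712]
carrier_blue 0.21 [414.6 168.7] [ 0.6367 -0.1552]
stick 0.82 [ 61.3 165.1] [ 0.2881 -0.1007]
stick 0.74 [406.5 241.2] [ 0.6268 -0.2337]
stick_tip 0.76 [443.   72.7] [ 0.6598 -0.067 ]
stick_tip 0.71 [153.  255.9] [ 0.3592 -0.2076]
stick_mat 0.64 [415.2 168. ] [ 0.6387 -0.1554]
stick_mat 0.36 [405.7 239. ] [ 0.6274 -0.2326]
channel 0.71 [256.6   8.3] [0.5008 0.0118]
```

View pics/w4.png

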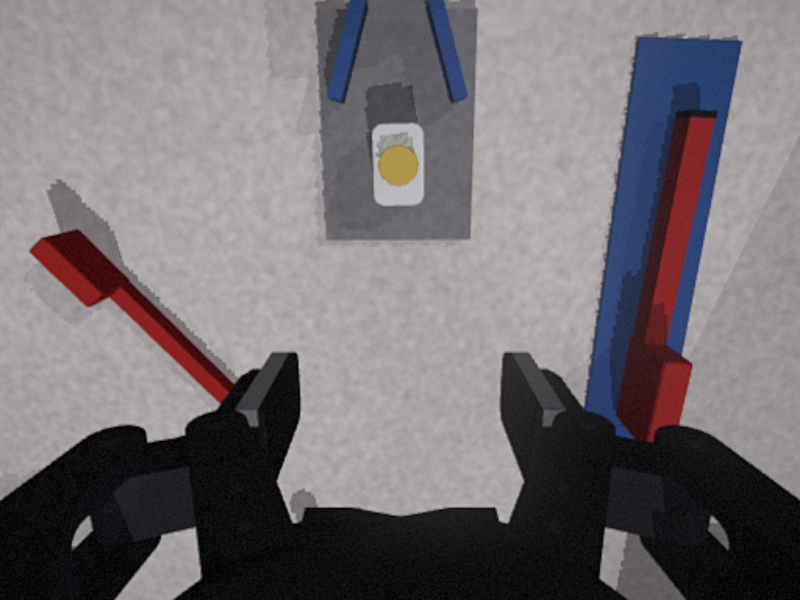

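The carrier stands on the apron's middle line with its cap at (398,165), clear of the fences. The stick lies on its mat, with the tip top edge at (700,113) and the handle top at (665,400). Now I measure the axes of the stick and the mat.

Run:
```python
from h import *
np.set_printoptions(precision=4,suppress=True)
p=np.load("last.npy",allow_pickle=True).item();k=.64
A=lambda u,v,z:at(p,np.array((u,v))*k,z)[:2]
an=lambda a,b:np.degrees(np.arctan2(*(b-a)[::-1]))
print("mat",an(A(588,405,.003),A(637,38,.003)),an(A(684,435,.003),A(740,42,.003)),"far",A(637,38,.003),A(740,42,.003),np.linalg.norm(A(637,38,.003)-A(740,42,.003)))
print("bar top",an(A(650,330,.019),A(680,113,.019)),an(A(690,345,.019),A(717,115,.019)),"tip",A(680,113,.019),A(717,115,.019))
print("handle front top",A(660,345,.048),A(692,362,.048),"rear",A(652,440,.048), an(A(652,440,.048),A(660,345,.048)))
c=(A(398,165,.038));print("cap",c,"carrier edges",an(A(374,200,.03),A(374,128,.03)),an(A(424,200,.03),A(424,128,.03)))
plan([.6255,-.228,.16],-11)
```

```text
mat 80.40865985277553 82.91951492720327 far [ 0.6327 -0.021 ] [ 0.6913 -0.0316] 0.05955755860256075
bar top 81.695263889953 84.06428476075064 tip [ 0.6486 -0.0656] [ 0.6693 -0.0696]
handle front top [ 0.6217 -0.1914] [ 0.64   -0.2047] rear [ 0.6162 -0.2529] 84.95301531109551
cap [ 0.4871 -0.0705] carrier edges 80.98845845181376 82.47027694654459
turn 2.8 then slide [-0.0703  0.1643  0.0132]  pos [ 0.4776 -0.1276  0.1733] ydir -11.00 j6 -0.29
```

{"op": "arm_command", "data": {"rows": [{"slide": [-0.0195,0.04,0],"turn": 0,"claw": 0.2},{"slide": [-0.0195,0.04,0],"turn": 0,"claw": 0.2},{"slide": [-0.0195,0.04,0],"turn": 0,"claw": 0.2},{"slide": [-0.0195,0.041,0],"turn": 0,"claw": 0.2},{"slide": [0,0,0.01],"turn": 0,"claw": 0.2}]}}

```text
clock: 12.95
tool_pos: [0.6307, -0.232, 0.164]
tool_rot: [0.003, 0.756, 0.654, 0.001]
ft_force: [-0.2, -1.2, -0.5]
grip_width: 0.603
gripper_force: 0.0
```

{"op": "arm_command", "data": {"rows": [{"slide": [0,0,0],"turn": 0,"claw": 0.2},{"slide": [0,0,0],"turn": 0,"claw": 0.2},{"slide": [0,0,0],"turn": 0,"claw": 0.2}]}}

```text
clock: 13.25
tool_pos: [0.6251, -0.2271, 0.164]
tool_rot: [-0.0, 0.756, 0.655, -0.0]
ft_force: [-0.1, -0.4, 0.0]
grip_width: 0.6
gripper_force: 0.0
```

```bash
python3 look.py w5 stick,stick_tip,stick_mat,mouth
```

```text
13.3 [ 0.6254 -0.2272  0.1644] ydir -8.146870680282248 cam [ 0.6351 -0.1619  0.3077]
stick 0.6 [254.5 172.6] [ 0.6238 -0.2316]
stick_mat 0.88 [262.1  89.9] [ 0.6416 -0.1564]
```

View pics/w5.png

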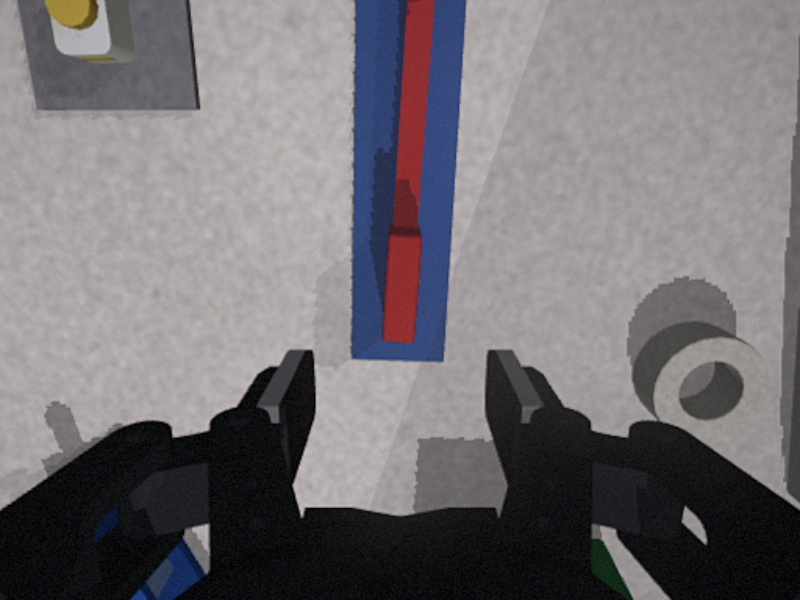

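The handle top spans (389,236), (421,236), (414,342) and (383,342), nearly along the tool axis. The mat edges are at columns 355 and 455.

Run:
```python
from h import *
np.set_printoptions(precision=4,suppress=True)
p=np.load("last.npy",allow_pickle=True).item();k=.64
A=lambda u,v,z:at(p,np.array((u,v))*k,z)[:2]
an=lambda a,b:np.degrees(np.arctan2(*(b-a)[::-1]))
H=[A(*c,.048) for c in((389,238),(421,238),(414,342),(383,342))]
print("handle",an(H[3],H[0]),an(H[2],H[1]),np.mean(H,0))
f=p["frame"];hsv=cv2.cvtColor(f,cv2.COLOR_RGB2HSV)
red=cv2.inRange(hsv,(0,120,110),(6,255,255))|cv2.inRange(hsv,(172,120,110),(180,255,255))
def axis(r0,r1,z,m,c0=220,c1=310):
    a=[];b=[]
    for r in range(r0,r1):
        c=np.where(m[r,c0:c1])[0]
        if len(c)>4:a.append(at(p,(c.min()+c0,r),z)[:2]);b.append(at(p,(c.max()+c0+1,r),z)[:2])
    for e in(np.array(a),np.array(b)):
        s=np.polyfit(e[:,1],e[:,0],1);yield np.degrees(np.arctan2(1,s[0])),s
red2=red
for n,z,r0,r1 in(("handle",.048,154,216),("bar",.019,5,110)):
    R_=list(axis(r0,r1,z,red2));print(n,[x[0] for x in R_],[np.polyval(x[1],-.2275) for x in R_],[np.polyval(x[1],-.07) for x in R_])
blue=cv2.inRange(hsv,(100,90,50),(125,255,255))|red
R_=list(axis(5,220,.003,blue));print("mat",[x[0] for x in R_],[np.polyval(x[1],-.2275) for x in R_])
print("mat rear",A(352,359,.003),A(443,361,.003))
plan([*np.mean(H,0),.010],-8)
```

```text
handle 78.28375095610498 78.68173043887641 [ 0.6259 -0.2334]
handle [np.float64(78.03043739282904), np.float64(78.05085276193046)] [np.float64(0.6187185830752757), np.float64(0.6356422936851979)] [np.float64(0.6521088020532118), np.float64(0.668973875137362)]
bar [np.float64(77.8357378350057), np.float64(78.03271761269683)] [np.float64(0.619706084684594), np.float64(0.6340821142749915)] [np.float64(0.6536559720918439), np.float64(0.6674657835100872)]
mat [np.float64(79.81909682790675), np.float64(79.78462308246505)] [np.float64(0.5965142864226946), np.float64(0.6567732508030155)]
mat rear [ 0.5859 -0.2864] [ 0.6443 -0.2961]
turn -0.2 then slide [-0.0056  0.0007  0.1544]  pos [ 0.6258 -0.2277  0.1644] ydir -8.00 j6 -0.34
```

{"op": "arm_command", "data": {"squeeze": 70, "rows": [{"slide": [0,0,0],"turn": 3.8,"claw": 0.2},{"slide": [-0.0045,0.001,0.04],"turn": 0,"claw": 0.2},{"slide": [0,0,0.04],"turn": 0,"claw": 0.2},{"slide": [0,0,0.04],"turn": 0,"claw": 0.2},{"slide": [0,0,0.025],"turn": 0,"claw": 0.2}]}}

```text
clock: 14.0
tool_pos: [0.6239, -0.2315, 0.0153]
tool_rot: [-0.002, 0.777, 0.629, -0.001]
ft_force: [-0.3, -0.5, -0.3]
grip_width: 0.607
gripper_force: 0.0
```

{"op": "arm_command", "data": {"rows": [{"slide": [0,0,0.006],"turn": 0,"claw": 0.2},{"slide": [0,0,0],"turn": 0,"claw": 0.2},{"slide": [0,0,0],"turn": 0,"claw": 0.2}]}}

```text
clock: 14.3
tool_pos: [0.6276, -0.2333, 0.0148]
tool_rot: [0.002, 0.777, 0.63, 0.001]
ft_force: [0.4, -1.3, -0.4]
grip_width: 0.601
gripper_force: 0.0
```

{"op": "arm_command", "data": {"rows": [{"slide": [0,0,0],"turn": 0,"claw": -0.8},{"slide": [0,0,0],"turn": 0,"claw": -0.8},{"slide": [0,0,0],"turn": 0,"claw": -0.8},{"slide": [0,0,0],"turn": 0,"claw": -0.8},{"slide": [0,0,0],"turn": 0,"claw": -0.8}]}}

```text
clock: 14.8
tool_pos: [0.6274, -0.2333, 0.0147]
tool_rot: [0.002, 0.777, 0.63, 0.001]
ft_force: [0.2, 0.5, 6.1]
grip_width: 0.201
gripper_force: 69.1
```

```bash
python3 -c "
from h import *
plan([.6259,-.2325,.07],-8.2)"
```

```text
turn -3.8 then slide [ 0.0005 -0.0014 -0.0553]  pos [ 0.6274 -0.2333  0.0147] ydir -8.20 j6 -0.28
```

{"op": "arm_command", "data": {"rows": [{"slide": [0,0,-0.02],"turn": 0,"claw": -0.8},{"slide": [0,0,-0.04],"turn": 0,"claw": -0.8},{"slide": [0,0,-0.02],"turn": -3.7,"claw": -0.8},{"slide": [-0.018,-0.04,0],"turn": 0,"claw": -0.8},{"slide": [-0.018,-0.04,0],"turn": 0,"claw": -0.8}]}}

```text
clock: 15.3
tool_pos: [0.5421, -0.2571, 0.0939]
tool_rot: [0.002, 0.756, 0.655, 0.0]
ft_force: [-1.0, -0.3, -1.0]
grip_width: 0.198
gripper_force: 68.7
```

{"op": "arm_command", "data": {"rows": [{"slide": [-0.018,-0.04,0],"turn": 0,"claw": -0.8},{"slide": [-0.018,-0.04,0],"turn": 0,"claw": -0.8},{"slide": [0,0,0],"turn": 0,"claw": -0.8},{"slide": [0,0,0],"turn": 0,"claw": -0.8},{"slide": [0,0,0],"turn": 0,"claw": -0.8}]}}

```text
clock: 15.8
tool_pos: [0.4584, -0.281, 0.093]
tool_rot: [0.001, 0.756, 0.654, 0.0]
ft_force: [0.6, -0.1, 0.3]
grip_width: 0.2
gripper_force: 68.7
```

```bash
python3 look.py w6 load_spot,mouth,carrier_yellow,stick_tip,stick; python3 -c "
from h import *
plan([.4562,-.2812,.0217],-8.3)"
```

```text
15.85 [ 0.4587 -0.2809  0.093 ] ydir -8.220875591741168 cam [ 0.4682 -0.2157  0.2367]
stick_tip 0.95 [ 96.2 116.1] [ 0.3587 -0.2127]
stick 0.64 [254.  231.5] [ 0.4527 -0.316 ]
turn 0.1 then slide [-0.0009 -0.0017  0.0708]  pos [ 0.458  -0.2805  0.0925] ydir -8.30 j6 -0.57
```

View pics/w6.png

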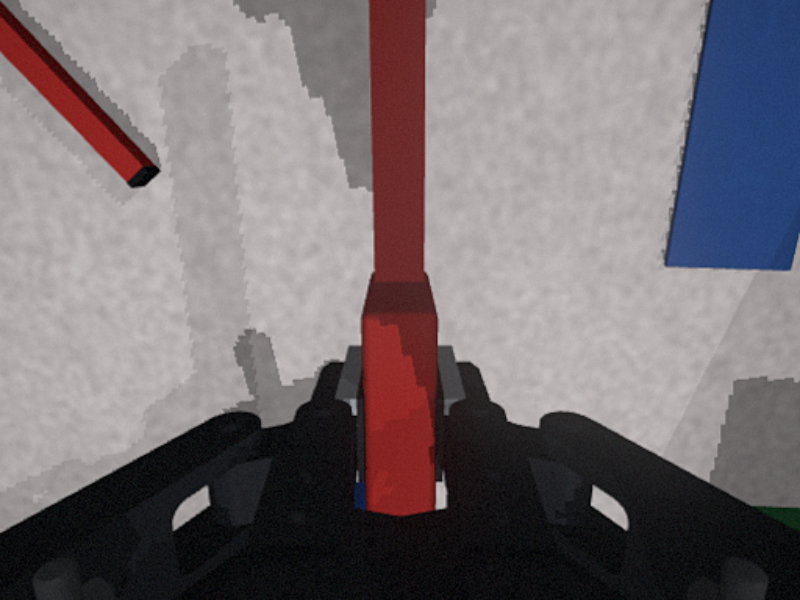

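The stick is held straight, with the bar along column 398. I lower it behind the carrier and check the tip with the fixed cameras.

{"op": "arm_command", "data": {"rows": [{"slide": [-0.001,-0.0015,0.03],"turn": 0,"claw": -0.8},{"slide": [0,0,0.03],"turn": 0,"claw": -0.8},{"slide": [0,0,0.009],"turn": 0,"claw": -0.8},{"slide": [0,0,0],"turn": 0,"claw": -0.8},{"slide": [0,0,0],"turn": 0,"claw": -0.8}]}}

```text
clock: 16.6
tool_pos: [0.4565, -0.282, 0.0244]
tool_rot: [0.001, 0.756, 0.654, 0.0]
ft_force: [0.5, -0.9, -0.4]
grip_width: 0.197
gripper_force: 68.7
```

Run:
```python
from h import *
np.set_printoptions(precision=4,suppress=True)
t=env.read_camera("top");s=env.read_camera("scene");pos,R=Rt()
print(pos,"ydir",np.degrees(np.arctan2(R[1,1],R[0,1])),env.read_state()["ft_force"],"tip exp",pos+R[:,0]*.17)
for q in("stick_tip","carrier_yellow","mouth","load_spot"):
    o=[]
    for p in(t,s):
        c=[r for r in env.spot_point(p,q) if r["conf"]>.2]
        for r in c[:3]:print(q,round(r["conf"],2),np.round(r["at"],1),at(p,r["at"],.018 if q=="stick_tip" else .006)[:2])
im=[cv2.resize(t["frame"][140:230,230:350],(400,300),interpolation=3),cv2.resize(s["frame"][160:310,170:370],(400,300),interpolation=3)]
save("push",np.hstack(im))
```

```text
[ 0.457  -0.2826  0.0252] ydir -8.265949572312897 [-0.4987  0.9691 -1.2947] tip exp [ 0.4815 -0.1144  0.0249]
stick_tip 0.83 [381.  258.4] [ 0.2282 -0.3407]
stick_tip 0.48 [296.9 170. ] [ 0.4827 -0.1009]
stick_tip 0.79 [103.  245.8] [ 0.2314 -0.3388]
stick_tip 0.61 [253.4 241.9] [ 0.4863 -0.1139]
carrier_yellow 0.43 [284.3 168.7] [ 0.4884 -0.0643]
carrier_yellow 0.62 [260.5 229.7] [ 0.4756 -0.0749]
carrier_yellow 0.27 [389.8 184.2] [0.6451 0.2318]
mouth 0.72 [257.9 168.4] [0.4889 0.0142]
mouth 0.58 [256.9 163.9] [0.5025 0.0173]
mouth 0.49 [300.6 168.8] [ 0.4884 -0.1127]
mouth 0.64 [291.9 208.7] [0.4984 0.0176]
load_spot 0.92 [286.6 171.1] [ 0.4813 -0.0712]
load_spot 0.53 [184.3 114. ] [0.6548 0.2392]
load_spot 0.56 [264.6 232. ] [ 0.4868 -0.0734]
```

View pics/push.png

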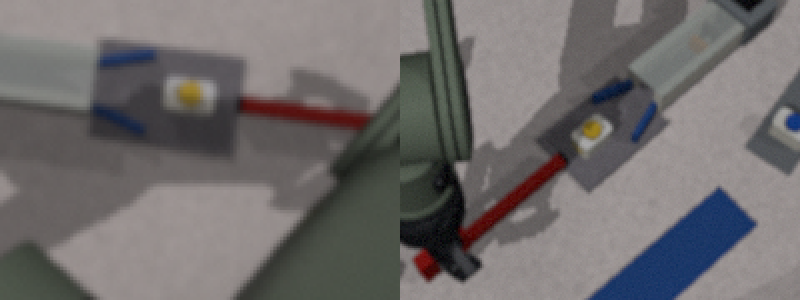

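The stick lies in line behind the carrier: the left pane has its tip at (243,105) and the carrier at (190,95). I lower it 3 mm and start the push.

{"op": "arm_command", "data": {"rows": [{"slide": [0,0,0.003],"turn": 0,"claw": -0.8},{"slide": [0.008,0,0],"turn": 0,"claw": -0.8},{"slide": [0.008,0,0],"turn": 0,"claw": -0.8},{"slide": [0.005,0,0],"turn": 0,"claw": -0.8},{"slide": [0.005,0,0],"turn": 0,"claw": -0.8}]}}

```text
clock: 17.6
tool_pos: [0.4595, -0.2552, 0.0205]
tool_rot: [0.0, 0.756, 0.655, -0.0]
ft_force: [-0.1, -1.0, -1.6]
grip_width: 0.202
gripper_force: 68.8
```

{"op": "arm_command", "data": {"rows": [{"slide": [0.006,0,0],"turn": 0,"claw": -0.8},{"slide": [0.006,0,0],"turn": 0,"claw": -0.8},{"slide": [0.006,0,0],"turn": 0,"claw": -0.8},{"slide": [0.006,0,0],"turn": 0,"claw": -0.8},{"slide": [0,0,0],"turn": 0,"claw": -0.8}]}}

```text
clock: 18.1
tool_pos: [0.4628, -0.231, 0.0204]
tool_rot: [-0.0, 0.756, 0.655, 0.0]
ft_force: [-0.2, -0.9, -0.7]
grip_width: 0.194
gripper_force: 68.8
```

```bash
cat > chk.py <<'E'
from h import *
np.set_printoptions(precision=4,suppress=True)
pos,R=Rt();s=env.read_state();d=np.array([.1444,.9895,0]);M=np.array([.4990,.0127,0])
tip=pos+R[:,0]*.17-M
print(s["clock"],"tcp",pos,"tip past mouth %.1f lateral(+left) %.1f mm"%(1e3*tip@d,1e3*(tip@np.array([-.9895,.1444,0]))),"axis %.2f"%np.degrees(np.arctan2(R[1,0],R[0,0])),"push %.1f"%(-s["ft_force"]@d),"ft",s["ft_force"])
E
python3 chk.py
python3 - <<'E'
from h import *
p=env.read_camera("scene")
for q in("carrier_yellow",):
    for r in env.spot_point(p,q)[:2]:print(q,r["conf"],at(p,r["at"],.006))
h=cv2.cvtColor(p["frame"],cv2.COLOR_RGB2HSV);m=cv2.inRange(h,(15,90,90),(35,255,255))[160:260,220:320]
n,l,st,ce=cv2.connectedComponentsWithStats(m)
for i in range(1,n):
    if st[i,4]>15:print("cap",st[i],at(p,ce[i]+[220,160],.036))
E
```

```text
18.1 tcp [ 0.4628 -0.231   0.0204] tip past mouth -76.4 lateral(+left) 0.9 mm axis 81.77 push 0.9 ft [-0.1912 -0.8665 -0.6722]
carrier_yellow 0.53 [ 0.4906205  -0.03774236  0.006     ]
cap [51 53 10  9 64] [ 0.49008635 -0.03865461  0.036     ]
```

{"op": "arm_command", "data": {"rows": [{"slide": [0.006,0,0],"turn": 0,"claw": -0.8},{"slide": [0.006,0,0],"turn": 0,"claw": -0.8},{"slide": [0.006,0,0],"turn": 0,"claw": -0.8},{"slide": [0.006,0,0],"turn": 0,"claw": -0.8},{"slide": [0.006,0,0],"turn": 0,"claw": -0.8}]}}

```text
clock: 18.7
tool_pos: [0.4673, -0.2018, 0.0206]
tool_rot: [0.0, 0.756, 0.654, -0.0]
ft_force: [0.2, -0.2, 0.1]
grip_width: 0.198
gripper_force: 68.8
```

{"op": "arm_command", "data": {"rows": [{"slide": [0.005,0,0],"turn": 0,"claw": -0.8},{"slide": [0.005,0,0],"turn": 0,"claw": -0.8},{"slide": [0.005,0,0],"turn": 0,"claw": -0.8}]}}

```text
clock: 19.0
tool_pos: [0.4694, -0.1871, 0.0206]
tool_rot: [0.0, 0.756, 0.654, -0.0]
ft_force: [0.3, -1.2, -1.2]
grip_width: 0.202
gripper_force: 68.8
```

```bash
python3 chk.py
python3 - <<'E'
from h import *
p=env.read_camera("scene")
h=cv2.cvtColor(p["frame"],cv2.COLOR_RGB2HSV);m=cv2.inRange(h,(15,60,90),(35,255,255))[160:260,220:340]
n,l,st,ce=cv2.connectedComponentsWithStats(m)
for i in range(1,n):
    if st[i,4]>15:print("cap",st[i],at(p,ce[i]+[220,160],.036))
E
```

```text
19.0 tcp [ 0.4694 -0.1871  0.0206] tip past mouth -32.0 lateral(+left) 0.5 mm axis 81.73 push 1.2 ft [ 0.2895 -1.2194 -1.219 ]
cap [65 41  9 10 68] [0.49665519 0.00509547 0.036     ]
```

{"op": "arm_command", "data": {"rows": [{"slide": [0.004,0,0],"turn": 0,"claw": -0.8},{"slide": [0.004,0,0],"turn": 0,"claw": -0.8},{"slide": [0.004,0,0],"turn": 0,"claw": -0.8},{"slide": [0.004,0,0],"turn": 0,"claw": -0.8}]}}

```text
clock: 19.45
tool_pos: [0.4717, -0.1714, 0.0206]
tool_rot: [0.0, 0.756, 0.654, -0.0]
ft_force: [-0.9, -1.2, -1.1]
grip_width: 0.2
gripper_force: 68.8
```

{"op": "arm_command", "data": {"rows": [{"slide": [0.003,0,0],"turn": 0,"claw": -0.8},{"slide": [0.003,0,0],"turn": 0,"claw": -0.8}]}}

```text
clock: 19.65
tool_pos: [0.4731, -0.1666, 0.0209]
tool_rot: [0.001, 0.756, 0.654, -0.0]
ft_force: [0.5, -4.9, -0.5]
grip_width: 0.199
gripper_force: 68.9
```

{"op": "arm_command", "data": {"rows": [{"slide": [0.003,0,0],"turn": 0,"claw": -0.8},{"slide": [0.003,0,0],"turn": 0,"claw": -0.8}]}}

```text
clock: 19.85
tool_pos: [0.4738, -0.1607, 0.0209]
tool_rot: [0.001, 0.756, 0.654, -0.0]
ft_force: [-1.0, -5.3, -0.6]
grip_width: 0.202
gripper_force: 68.8
```

{"op": "arm_command", "data": {"rows": [{"slide": [0.003,0,0],"turn": 0,"claw": -0.8},{"slide": [0.003,0,0],"turn": 0,"claw": -0.8}]}}

```text
clock: 20.05
tool_pos: [0.4745, -0.154, 0.0207]
tool_rot: [0.0, 0.756, 0.654, 0.0]
ft_force: [1.1, -4.2, -0.6]
grip_width: 0.202
gripper_force: 68.8
```

```bash
python3 chk.py
```

```text
20.05 tcp [ 0.4745 -0.154   0.0207] tip past mouth 1.5 lateral(+left) 0.2 mm axis 81.71 push 4.0 ft [ 1.0932 -4.2403 -0.5775]
```

The shoe was met where expected, at 4–5 N. I go on and watch the force.

{"op": "arm_command", "data": {"rows": [{"slide": [0.003,0,0],"turn": 0,"claw": -0.8},{"slide": [0.003,0,0],"turn": 0,"claw": -0.8},{"slide": [0.003,0,0],"turn": 0,"claw": -0.8},{"slide": [0.003,0,0],"turn": 0,"claw": -0.8},{"slide": [0.003,0,0],"turn": 0,"claw": -0.8}]}}

```text
clock: 20.55
tool_pos: [0.4766, -0.1388, 0.0206]
tool_rot: [0.0, 0.756, 0.654, 0.0]
ft_force: [-0.0, -3.5, -0.5]
grip_width: 0.201
gripper_force: 68.8
```

{"op": "arm_command", "data": {"rows": [{"slide": [0.001,0,0],"turn": 0,"claw": -0.8},{"slide": [0.001,0,0],"turn": 0,"claw": -0.8}]}}

```text
clock: 20.75
tool_pos: [0.4768, -0.1369, 0.0206]
tool_rot: [0.0, 0.756, 0.654, 0.0]
ft_force: [1.0, -3.9, -1.4]
grip_width: 0.2
gripper_force: 68.8
```

{"op": "arm_command", "data": {"rows": [{"slide": [0.001,0,0],"turn": 0,"claw": -0.8},{"slide": [0.001,0,0],"turn": 0,"claw": -0.8}]}}

```text
clock: 20.95
tool_pos: [0.477, -0.1351, 0.0206]
tool_rot: [0.0, 0.756, 0.654, 0.0]
ft_force: [0.5, -3.4, -0.5]
grip_width: 0.201
gripper_force: 68.8
```

```bash
python3 chk.py
python3 - <<'E'
from h import *
p=np.load("last.npy",allow_pickle=True)
p=env.read_camera("scene")
h=cv2.cvtColor(p["frame"],cv2.COLOR_RGB2HSV);m=cv2.inRange(h,(8,40,90),(35,255,255))[140:240,240:360]
n,l,st,ce=cv2.connectedComponentsWithStats(m)
for i in range(1,n):
    if st[i,4]>8:
        c=ce[i]+[240,140];print("blob",st[i],at(p,c,.038),at(p,c,.025),h[int(c[1]),int(c[0])])
E
```

```text
20.95 tcp [ 0.477  -0.1351  0.0206] tip past mouth 20.6 lateral(+left) 0.5 mm axis 81.72 push 3.3 ft [ 0.4574 -3.3979 -0.4729]
blob [76 39  7  5 16] [0.51094166 0.10600886 0.038     ] [0.50749076 0.11436426 0.025     ] [ 16  47 120]
blob [62 51  7  6 27] [0.5051534  0.05547898 0.038     ] [0.50160709 0.06300148 0.025     ] [ 29  44 122]
```

{"op": "arm_command", "data": {"rows": [{"slide": [0.002,0,0],"turn": 0,"claw": -0.8},{"slide": [0.002,0,0],"turn": 0,"claw": -0.8}]}}

```text
clock: 21.2
tool_pos: [0.4776, -0.1311, 0.0206]
tool_rot: [0.0, 0.756, 0.654, 0.0]
ft_force: [1.8, -4.6, 0.1]
grip_width: 0.197
gripper_force: 68.8
```

{"op": "arm_command", "data": {"rows": [{"slide": [0.002,0,0],"turn": 0,"claw": -0.8},{"slide": [0.002,0,0],"turn": 0,"claw": -0.8},{"slide": [0.002,0,0],"turn": 0,"claw": -0.8},{"slide": [0.002,0,0],"turn": 0,"claw": -0.8},{"slide": [0.002,0,0],"turn": 0,"claw": -0.8}]}}

```text
clock: 21.7
tool_pos: [0.479, -0.121, 0.0206]
tool_rot: [-0.0, 0.756, 0.654, 0.0]
ft_force: [1.3, -3.6, -0.7]
grip_width: 0.203
gripper_force: 68.8
```

{"op": "arm_command", "data": {"rows": [{"slide": [0.001,0,0],"turn": 0,"claw": -0.8},{"slide": [0.001,0,0],"turn": 0,"claw": -0.8},{"slide": [0.001,0,0],"turn": 0,"claw": -0.8}]}}

```text
clock: 22.0
tool_pos: [0.4791, -0.1177, 0.0203]
tool_rot: [-0.001, 0.756, 0.654, -0.0]
ft_force: [0.2, -2.0, -1.1]
grip_width: 0.201
gripper_force: 68.8
```

```bash
python3 chk.py
```

```text
22.0 tcp [ 0.4791 -0.1177  0.0203] tip past mouth 38.1 lateral(+left) 0.9 mm axis 81.73 push 2.0 ft [ 0.2349 -2.0308 -1.0581]
```

{"op": "arm_command", "data": {"rows": [{"slide": [0.0015,0,0],"turn": 0,"claw": -0.8},{"slide": [0.0015,0,0],"turn": 0,"claw": -0.8},{"slide": [0.0015,0,0],"turn": 0,"claw": -0.8},{"slide": [0.0015,0,0],"turn": 0,"claw": -0.8}]}}

```text
clock: 22.4
tool_pos: [0.4799, -0.1119, 0.0203]
tool_rot: [-0.0, 0.756, 0.654, -0.0]
ft_force: [0.0, -1.3, -1.2]
grip_width: 0.2
gripper_force: 68.9
```

{"op": "arm_command", "data": {"rows": [{"slide": [0.001,0,0],"turn": 0,"claw": -0.8},{"slide": [0.001,0,0],"turn": 0,"claw": -0.8}]}}

```text
clock: 22.6
tool_pos: [0.4804, -0.1101, 0.0204]
tool_rot: [-0.0, 0.756, 0.654, -0.0]
ft_force: [-0.2, -0.5, 0.5]
grip_width: 0.201
gripper_force: 68.8
```

```bash
python3 chk.py
```

```text
22.6 tcp [ 0.4804 -0.1101  0.0204] tip past mouth 45.8 lateral(+left) 0.8 mm axis 81.74 push 0.6 ft [-0.1785 -0.5439  0.457 ]
```

Clear of the shoe, with the force near zero. I feel for the pad in 1 mm steps.

{"op": "arm_command", "data": {"rows": [{"slide": [0.001,0,0],"turn": 0,"claw": -0.8},{"slide": [0.001,0,0],"turn": 0,"claw": -0.8},{"slide": [0.001,0,0],"turn": 0,"claw": -0.8}]}}

```text
clock: 22.9
tool_pos: [0.4809, -0.1073, 0.0205]
tool_rot: [-0.0, 0.756, 0.654, -0.0]
ft_force: [-0.6, -1.0, -1.0]
grip_width: 0.201
gripper_force: 68.8
```

{"op": "arm_command", "data": {"rows": [{"slide": [0.001,0,0],"turn": 0,"claw": -0.8},{"slide": [0.001,0,0],"turn": 0,"claw": -0.8},{"slide": [0,0,0],"turn": 0,"claw": -0.8}]}}

```text
clock: 23.2
tool_pos: [0.4812, -0.1054, 0.0205]
tool_rot: [0.0, 0.756, 0.654, -0.0]
ft_force: [-1.3, -1.0, -1.9]
grip_width: 0.202
gripper_force: 68.9
```

{"op": "arm_command", "data": {"rows": [{"slide": [0.001,0,0],"turn": 0,"claw": -0.8},{"slide": [0.001,0,0],"turn": 0,"claw": -0.8},{"slide": [0,0,0],"turn": 0,"claw": -0.8}]}}

```text
clock: 23.5
tool_pos: [0.4817, -0.1044, 0.0208]
tool_rot: [0.001, 0.756, 0.655, -0.001]
ft_force: [-2.4, -4.7, -0.9]
grip_width: 0.197
gripper_force: 69.0
```

The pad is met, with the tip about 51 mm past the mouth. I press on gently.

{"op": "arm_command", "data": {"rows": [{"slide": [0.001,0,0],"turn": 0,"claw": -0.8},{"slide": [0,0,0],"turn": 0,"claw": -0.8}]}}

```text
clock: 23.7
tool_pos: [0.4819, -0.1041, 0.021]
tool_rot: [0.001, 0.756, 0.655, -0.001]
ft_force: [-2.2, -6.9, -0.2]
grip_width: 0.199
gripper_force: 69.1
```

{"op": "arm_command", "data": {"rows": [{"slide": [0.001,0,0],"turn": 0,"claw": -0.8},{"slide": [0.001,0,0],"turn": 0,"claw": -0.8},{"slide": [0,0,0],"turn": 0,"claw": -0.8}]}}

```text
clock: 24.0
tool_pos: [0.4823, -0.1033, 0.0212]
tool_rot: [0.002, 0.756, 0.655, -0.002]
ft_force: [-3.9, -10.5, 0.3]
grip_width: 0.204
gripper_force: 69.3
```

{"op": "arm_command", "data": {"rows": [{"slide": [0.0005,0,0],"turn": 0,"claw": -0.8},{"slide": [0,0,0],"turn": 0,"claw": -0.8},{"slide": [0,0,0],"turn": 0,"claw": -0.8},{"slide": [0,0,0],"turn": 0,"claw": -0.8},{"slide": [0,0,0],"turn": 0,"claw": -0.8}]}}

```text
clock: 24.5
tool_pos: [0.4824, -0.1032, 0.0213]
tool_rot: [0.002, 0.756, 0.655, -0.002]
ft_force: [-3.2, -11.0, 1.2]
grip_width: 0.205
gripper_force: 69.3
```

{"op": "arm_command", "data": {"rows": [{"slide": [0,0,0],"turn": 0,"claw": -0.8},{"slide": [0,0,0],"turn": 0,"claw": -0.8},{"slide": [0,0,0],"turn": 0,"claw": -0.8},{"slide": [0,0,0],"turn": 0,"claw": -0.8},{"slide": [0,0,0],"turn": 0,"claw": -0.8}]}}

```text
clock: 25.0
tool_pos: [0.4824, -0.1032, 0.0213]
tool_rot: [0.002, 0.756, 0.655, -0.002]
ft_force: [-3.0, -12.0, 1.2]
grip_width: 0.201
gripper_force: 69.3
```

{"op": "arm_command", "data": {"rows": [{"slide": [0,0,0],"turn": 0,"claw": -0.8},{"slide": [0,0,0],"turn": 0,"claw": -0.8},{"slide": [-0.001,0,0],"turn": 0,"claw": -0.8},{"slide": [0,0,0],"turn": 0,"claw": -0.8}]}}

```text
clock: 25.4
tool_pos: [0.4821, -0.1033, 0.021]
tool_rot: [0.002, 0.756, 0.655, -0.001]
ft_force: [-3.0, -8.5, 0.5]
grip_width: 0.203
gripper_force: 69.1
```

```bash
python3 chk.py
```

```text
25.4 tcp [ 0.4821 -0.1033  0.021 ] tip past mouth 52.8 lateral(+left) 0.3 mm axis 81.79 push 8.8 ft [-2.9961 -8.5003  0.4612]
```

Held about 12 N for over a second. I let off slowly, then withdraw straight back.

{"op": "arm_command", "data": {"rows": [{"slide": [-0.0005,0,0],"turn": 0,"claw": -0.8},{"slide": [-0.0005,0,0],"turn": 0,"claw": -0.8},{"slide": [-0.0005,0,0],"turn": 0,"claw": -0.8},{"slide": [-0.0005,0,0],"turn": 0,"claw": -0.8},{"slide": [-0.0005,0,0],"turn": 0,"claw": -0.8}]}}

```text
clock: 25.9
tool_pos: [0.4817, -0.1043, 0.0208]
tool_rot: [0.001, 0.756, 0.654, -0.0]
ft_force: [-0.7, -4.6, -1.0]
grip_width: 0.197
gripper_force: 68.9
```

{"op": "arm_command", "data": {"rows": [{"slide": [-0.0005,0,0],"turn": 0,"claw": -0.8},{"slide": [-0.0005,0,0],"turn": 0,"claw": -0.8},{"slide": [-0.0005,0,0],"turn": 0,"claw": -0.8},{"slide": [-0.0005,0,0],"turn": 0,"claw": -0.8},{"slide": [-0.0005,0,0],"turn": 0,"claw": -0.8}]}}

```text
clock: 26.4
tool_pos: [0.4812, -0.1053, 0.0204]
tool_rot: [-0.0, 0.756, 0.654, 0.0]
ft_force: [-0.5, -1.5, -1.0]
grip_width: 0.201
gripper_force: 68.7
```

{"op": "arm_command", "data": {"rows": [{"slide": [-0.001,0,0],"turn": 0,"claw": -0.8},{"slide": [-0.003,0,0],"turn": 0,"claw": -0.8},{"slide": [-0.006,0,0],"turn": 0,"claw": -0.8},{"slide": [-0.01,0,0],"turn": 0,"claw": -0.8},{"slide": [-0.01,0,0],"turn": 0,"claw": -0.8}]}}

```text
clock: 26.9
tool_pos: [0.4769, -0.1364, 0.0206]
tool_rot: [0.0, 0.756, 0.654, 0.0]
ft_force: [0.1, -0.2, -1.5]
grip_width: 0.201
gripper_force: 68.8
```

```bash
python3 chk.py
python3 - <<'E'
from h import *
p=env.read_camera("scene")
h=cv2.cvtColor(p["frame"],cv2.COLOR_RGB2HSV);m=cv2.inRange(h,(8,40,90),(35,255,255))[140:240,240:360]
n,l,st,ce=cv2.connectedComponentsWithStats(m)
for i in range(1,n):
    if st[i,4]>8:
        c=ce[i]+[240,140];print("blob",st[i],at(p,c,.038),at(p,c,.025),h[int(c[1]),int(c[0])])
E
```

```text
26.9 tcp [ 0.4769 -0.1364  0.0206] tip past mouth 19.2 lateral(+left) 0.4 mm axis 81.73 push 0.2 ft [ 0.1258 -0.2435 -1.537 ]
blob [70 44  8  5 27] [0.50913433 0.08516942 0.038     ] [0.50565364 0.09318132 0.025     ] [ 31  43 125]
```

{"op": "arm_command", "data": {"rows": [{"slide": [-0.02,0,0],"turn": 0,"claw": -0.8},{"slide": [-0.025,0,0],"turn": 0,"claw": -0.8},{"slide": [-0.025,0,0],"turn": 0,"claw": -0.8},{"slide": [-0.025,0,0],"turn": 0,"claw": -0.8},{"slide": [-0.025,0,0],"turn": 0,"claw": -0.8}]}}

```text
clock: 27.45
tool_pos: [0.4593, -0.2558, 0.0206]
tool_rot: [0.0, 0.757, 0.654, 0.0]
ft_force: [-0.2, -0.8, -1.7]
grip_width: 0.201
gripper_force: 68.8
```

{"op": "arm_command", "data": {"rows": [{"slide": [-0.02,0,0],"turn": 0,"claw": -0.8},{"slide": [0,0,-0.02],"turn": 0,"claw": -0.8},{"slide": [0,0,-0.03],"turn": 0,"claw": -0.8},{"slide": [0,0,-0.02],"turn": 0,"claw": -0.8},{"slide": [0.018,0.04,0],"turn": 0,"claw": -0.8}]}}

```text
clock: 27.95
tool_pos: [0.4975, -0.2651, 0.0935]
tool_rot: [0.002, 0.758, 0.652, -0.001]
ft_force: [0.8, -1.1, -1.0]
grip_width: 0.205
gripper_force: 68.9
```

{"op": "arm_command", "data": {"rows": [{"slide": [0.018,0.04,0],"turn": 0,"claw": -0.8},{"slide": [0.018,0.04,0],"turn": 0,"claw": -0.8},{"slide": [0.018,0.04,0],"turn": 0,"claw": -0.8},{"slide": [0,0,0],"turn": 1.9,"claw": -0.8},{"slide": [0,0,0],"turn": 0,"claw": -0.8}]}}

```text
clock: 28.45
tool_pos: [0.626, -0.2257, 0.0898]
tool_rot: [-0.0, 0.767, 0.642, -0.0]
ft_force: [-0.3, 0.5, -1.0]
grip_width: 0.202
gripper_force: 69.0
```

{"op": "arm_command", "data": {"rows": [{"slide": [0,0,0],"turn": 0,"claw": -0.8},{"slide": [0,0,0],"turn": 0,"claw": -0.8}]}}

```text
clock: 28.65
tool_pos: [0.6243, -0.2264, 0.0903]
tool_rot: [-0.0, 0.767, 0.641, -0.0]
ft_force: [-0.2, 0.8, -0.4]
grip_width: 0.201
gripper_force: 69.0
```

```bash
python3 chk.py; python3 -c "
from h import *
plan([.627,-.2333,.0147],-10.2)"
```

```text
28.65 tcp [ 0.6243 -0.2264  0.0903] tip past mouth -48.6 lateral(+left) -164.3 mm axis 79.78 push -0.8 ft [-0.2455  0.8208 -0.4006]
turn -0.0 then slide [-0.0063  0.0039  0.0756]  pos [ 0.6243 -0.2264  0.0903] ydir -10.20 j6 -0.30
```

{"op": "arm_command", "data": {"rows": [{"slide": [-0.006,0.004,0.02],"turn": 0,"claw": -0.8},{"slide": [0,0,0.03],"turn": 0,"claw": -0.8},{"slide": [0,0,0.016],"turn": 0,"claw": -0.8},{"slide": [0,0,0.004],"turn": 0,"claw": -0.8},{"slide": [0,0,0],"turn": 0,"claw": -0.8}]}}

```text
clock: 29.15
tool_pos: [0.6275, -0.2324, 0.0199]
tool_rot: [-0.001, 0.767, 0.641, -0.0]
ft_force: [0.2, -0.3, -0.9]
grip_width: 0.201
gripper_force: 69.0
```

{"op": "arm_command", "data": {"rows": [{"slide": [0,0,0.002],"turn": 0,"claw": -0.8},{"slide": [0,0,0],"turn": 0,"claw": -0.8},{"slide": [0,0,0],"turn": 0,"claw": -0.8}]}}

```text
clock: 29.45
tool_pos: [0.6292, -0.2329, 0.0198]
tool_rot: [0.001, 0.767, 0.642, 0.0]
ft_force: [0.5, -1.1, 0.1]
grip_width: 0.201
gripper_force: 69.0
```

```bash
python3 chk.py; python3 -c "
from h import *
plan([.627,-.2333,.0147],-10.2)"
```

```text
29.45 tcp [ 0.6292 -0.2329  0.0198] tip past mouth -54.3 lateral(+left) -169.8 mm axis 79.84 push 1.0 ft [ 0.5082 -1.0921  0.1369]
turn 0.0 then slide [-0.0008 -0.0021  0.0051]  pos [ 0.6292 -0.2329  0.0198] ydir -10.20 j6 -0.31
```

{"op": "arm_command", "data": {"rows": [{"slide": [0,-0.002,0.003],"turn": 0,"claw": -0.8},{"slide": [0,0,0],"turn": 0,"claw": -0.8},{"slide": [0,0,0],"turn": 0,"claw": -0.8}]}}

```text
clock: 29.75
tool_pos: [0.6261, -0.232, 0.0154]
tool_rot: [-0.0, 0.767, 0.642, -0.0]
ft_force: [-0.2, -0.6, -1.4]
grip_width: 0.2
gripper_force: 69.0
```

{"op": "arm_command", "data": {"rows": [{"slide": [0,0,0.001],"turn": 0,"claw": -0.8},{"slide": [0,0,0],"turn": 0,"claw": -0.8},{"slide": [0,0,0],"turn": 0,"claw": -0.8}]}}

```text
clock: 30.05
tool_pos: [0.6266, -0.2323, 0.0147]
tool_rot: [0.0, 0.767, 0.642, 0.0]
ft_force: [0.2, 0.4, -0.3]
grip_width: 0.205
gripper_force: 69.3
```

{"op": "arm_command", "data": {"rows": [{"slide": [0,0,0.001],"turn": 0,"claw": -0.8},{"slide": [0,0,0],"turn": 0,"claw": -0.8},{"slide": [0,0,0],"turn": 0,"claw": -0.8}]}}

```text
clock: 30.35
tool_pos: [0.6266, -0.2323, 0.0147]
tool_rot: [0.0, 0.767, 0.642, 0.0]
ft_force: [-1.7, 0.8, 4.6]
grip_width: 0.203
gripper_force: 70.0
```

Resting on the mat. I release, rise and check.

{"op": "arm_command", "data": {"squeeze": 20, "rows": [{"slide": [0,0,-0.0005],"turn": 0,"claw": -0.8},{"slide": [0,0,0],"turn": 0,"claw": -0.4},{"slide": [0,0,0],"turn": 0,"claw": 0},{"slide": [0,0,0],"turn": 0,"claw": 0.2},{"slide": [0,0,0],"turn": 0,"claw": 0.2}]}}

```text
clock: 30.85
tool_pos: [0.6262, -0.2321, 0.0137]
tool_rot: [-0.0, 0.767, 0.642, -0.0]
ft_force: [-0.4, 1.0, 0.2]
grip_width: 0.6
gripper_force: 0.0
```

{"op": "arm_command", "data": {"rows": [{"slide": [0,0,-0.01],"turn": 0,"claw": 0.2},{"slide": [0,0,-0.03],"turn": 0,"claw": 0.2},{"slide": [0,0,-0.04],"turn": 0,"claw": 0.2},{"slide": [-0.02,0,-0.05],"turn": 0,"claw": 0.2},{"slide": [-0.02,0,-0.05],"turn": 0,"claw": 0.2}]}}

```text
clock: 31.35
tool_pos: [0.6196, -0.2684, 0.189]
tool_rot: [-0.0, 0.767, 0.642, -0.0]
ft_force: [1.1, -1.0, -0.1]
grip_width: 0.601
gripper_force: 0.0
```

{"op": "arm_command", "data": {"rows": [{"slide": [0,0,0],"turn": 0,"claw": 0.2},{"slide": [0,0,0],"turn": 0,"claw": 0.2},{"slide": [0,0,0],"turn": 0,"claw": 0.2}]}}

```text
clock: 31.65
tool_pos: [0.6189, -0.2679, 0.1857]
tool_rot: [-0.001, 0.767, 0.642, -0.0]
ft_force: [-0.7, -0.8, 0.1]
grip_width: 0.6
gripper_force: 0.0
```

Run:
```python
from h import *
s=env.read_camera("scene");w=env.read_camera("wrist")
print(Rt()[0],env.read_state()["clock"])
save("end",np.hstack([cv2.resize(s["frame"],(400,300)),cv2.resize(w["frame"],(400,300))]))
h=cv2.cvtColor(s["frame"],cv2.COLOR_RGB2HSV);m=cv2.inRange(h,(8,40,90),(35,255,255))[140:240,240:360]
n,l,st,ce=cv2.connectedComponentsWithStats(m)
for i in range(1,n):
    if st[i,4]>8:print("blob",st[i],at(s,ce[i]+[240,140],.038))
for q,z in(("stick",.003),("stick_tip",.011),("carrier_red",.003),("carrier_blue",.003)):
    for p in(w,s):
        for r in env.spot_point(p,q)[:2]:print(q,round(r["conf"],2),at(p,r["at"],z)[:2])
```

```text
[ 0.61854515 -0.26746332  0.18437105] 31.75
stick 0.83 [ 0.6260364  -0.22839732]
stick 0.92 [ 0.62535861 -0.22719318]
stick 0.66 [ 0.11622976 -0.2762044 ]
stick_tip 0.67 [ 0.22250871 -0.34286304]
stick_tip 0.61 [ 0.66121859 -0.06479759]
carrier_red 0.49 [0.65129908 0.23211777]
carrier_blue 0.79 [0.64767889 0.09760261]
carrier_blue 0.24 [ 0.65940597 -0.06163129]
```

View pics/end.png

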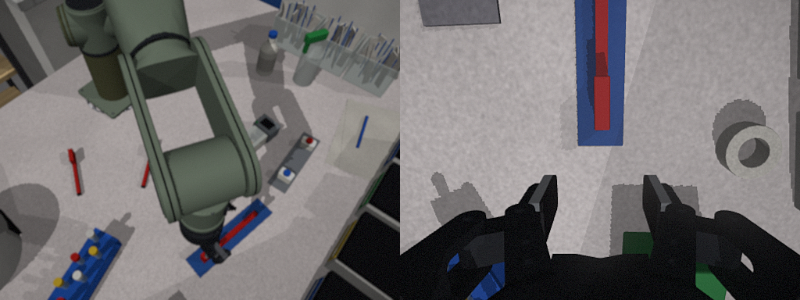

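The last pictures show the stick flat on its mat, with the handle at (602,105) in the right pane. The red and blue carriers are where they were, and the arm is clear of everything. I hand the job in.

```bash
python3 -c "
from plant import env
print(env.finish_job())"
```

```text
the job is handed in; nothing more can be done
None
```

I handed the job in at about 32 s: the yellow carrier was fed to the spring pad and pressed at about 12 N for over a second, the stick is back flat on its mat, and the red and blue carriers were not touched; `finish_job` gave no verdict.

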